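Fit the jar nest on the paste filler and load a jar

TASK

Set the paste filler up for the next jar: lay the jar nest on the filler's deck, sliding it lightly over the two studs until both holes drop over them and the plate lies flat on the deck. Do not force the plate down on the studs. Then set the empty open jar gently upright in the nest, let go, and leave the other jars and bottles where they stand.

Things in the scene. Friction and masses are not known exactly. Their poses are not given: they have to be found in the camera images.
- filler: The bench paste filler, fixed to the table: a steel base 200 mm (its x) by 330 mm (its y), 45 mm high. Origin under the deck's centre, at the table top; the base reaches 100 mm either way in x, 100 mm in -y, 230 mm in +y. A column (foot 56 mm) at x 40, y 165 mm carries the head, swung away to +y, 390 mm high; nothing of it is nearer the deck centre than y = 137 mm.
- deck (a point): Centre of the deck's flat top, 45 mm above the table, axes as the filler's. Two rigid steel studs rise through slots at y -55 and +55 mm: 10 mm thick, 12.5 mm high above the deck, the top 2 mm tapered to 8 mm. One bar joins them: both have the same x, left by the last user anywhere from -20 to +20 mm and not measured. The nest goes on them, long side along y, y = 0.
- nest_center (a point): The loose jar nest, 0.24-0.39 kg: an aluminium plate 100 (x) by 150 (y) by 6 mm with a white block 60 x 60 x 24 mm on its centre, 30 mm high in all. This is its centre, 15 mm above the plate's underside. Two round 12.5 mm holes run through the plate at y -55 and +55 mm, x 0; it fits either way round. Grip the block; its upright bore is 52 mm wide, open at the top, its floor the plate's top.
- jar_center (a point): The empty open jar of blue glass: 48 mm across up to 66 mm height, then a 44 mm neck to its rim at 80 mm, about 0.12 kg. This point is its centre, 40 mm above its foot. It starts upright on the table.
- capped_jar: A filled jar of the same glass with a black cap, 49 mm across, 84 mm high, origin under its foot. It stands about 12 cm from the empty jar, on either side of it. Leave it alone.
- amber_jar: A large amber jar with a steel lid, 90 mm across, 153 mm high, origin under its foot. Leave it alone.
- dropper: A small blue dropper bottle, 33 mm across, 110 mm high, origin under its foot. Leave it alone.
There are look-alikes about, which are no part of the job. What is shaped like the part that bears jar_center but green is not meant.

How it is judged (in metres and radians):
On the way, in this order (a step that is already met when the one before it is completed fails the run):
1. the nest lies flat on the deck with both studs through its holes (z of nest_center in the frame of deck between 0.012 and 0.0165 m and y of nest_center in the frame of deck between -0.004 and 0.004 m and x of nest_center in the frame of deck between -0.023 and 0.023 m and angle between the y axis of nest_center and the y axis of deck, either way round below 0.06 rad and angle between nest_center's own z axis and vertical below 0.03 rad), for 0.2 s.
2. the empty jar stands in the nest (horizontal distance between jar_center and nest_center below 0.005 m and z of jar_center in the frame of nest_center below 0.0335 m and angle between jar_center's own z axis and vertical below 0.08 rad), for 0.2 s.
At the end, for the whole second after the job is handed in: The nest lies flat on the deck (within 1.5 mm of height and 0.03 rad) with both studs through its holes, and the empty jar stands upright (within 0.05 rad) on the floor of the nest's bore, within 5 mm of its centre; both released (all of step 1 and horizontal distance between jar_center and nest_center below 0.005 m and z of jar_center in the frame of nest_center between 0.028 and 0.0335 m and angle between jar_center's own z axis and vertical below 0.05 rad); the robot touches nothing.
It fails at once if the nest is pressed or pushed on the filler or its studs with more than 40 N (contact force between nest and filler above 40 N).
It fails at once if the jar is pressed or dropped on the nest with more than 40 N (contact force between jar and nest above 40 N).
It fails at once if one of the other jars or bottles is moved by more than 30 mm or tipped (distance of any of capped_jar, amber_jar, dropper from where it was at the start of the episode above 0.03 m or angle between any of capped_jar, amber_jar, dropper's own z axis and vertical above 0.4 rad).
It also fails if it takes over 72 s, if anything falls off the work surface, if the arm or the gripper's body presses on something with over 40 N, if the wrist force passes 120 N, or if a joint passes its speed limit or range.

ROBOT

A 6-joint arm with a two-finger parallel gripper is mounted at the origin on the work surface. World frame = base frame: x ahead of the robot, y to its left, z up, the work surface at z = 0. Lengths are in mm, angles in rad, forces in N, time in s.
With the tool pointing down it reaches from about 300 to 775 mm from the base axis. Payload 14.6 kg.
Tool frame: the origin (TCP) lies midway between the tips of the shut fingers; the grasp point (between the pads) lies grasp_offset behind it (grasp_offset is the distance from the TCP to the grasp point, in mm); z points along the fingers, y is the line along which they close (so a half turn about z gives the same grasp; the last joint's range is limited). The gripper opens to 94 mm and grips with 3 to 60 N. Pads are 16 mm wide; open, the fingers measure 119 mm over their backs; the gripper's body (75 mm by 177 mm) begins 78 mm behind the grasp point.
Start: joints at [1.131, 0.3, 1.521, -0, 1.321, -0.067], TCP at [200.32, 512.212, 205.446] pointing down, gripper open.
Joint ranges: [-3.03, 3.03], [-0.79, 2.21], [0.23, 2.52], [-1.04, 4.18], [0, 3.07], [-2.55, 2.55]. Speed limits (rad/s): [2.22, 2.22, 2.57, 3.14, 3.14, 3.14].

INTERFACE

Orientations are given as [roll, pitch, yaw] about the fixed x, y, z axes, in that order (R = Rz(yaw) Ry(pitch) Rx(roll)).
In Python, from cell import * gives the robot as it stands. The module is installed in compiled form; this text tells all that it offers.
- The arm moves only by the shell command python3 -m jog 'ROWS' [FORCE]. ROWS is JSON, a list of rows, each a list of 3 entries, a list of its own where there are three numbers: the finger opening in mm, from 0 to 94, then the shift along the tool's x, y, z in units of 50 mm (1.0 is 50 mm), then the turn about the tool's z in units of 180 degrees (1.0 is 180 degrees). In form: [[fingers, [dx, dy, dz], twist], ...]. A call has 1 to 20 rows; each row shifts and turns the commanded pose from where the row before left it, along the tool's axes as they then stand; what a row does not reach is not made up. A row lasts 1/10 s, in which the tool goes at most 50 mm and 8.59 degrees, less where a joint would pass 70% of its speed; a pose out of reach is approached as far as the arm can. A call with a number of a shift or a turn outside -1 to 1 is refused whole. A call with a gripper value outside its range is refused whole. The fingers move at their own pace and stop on an object; FORCE is the grip in N (left out, the last holds). Time passes only in rows, so rows that do not move let the fingers close. It gives the time, the measured TCP pose, the force, the opening and the grip force at its end, in the units of the state.
- read_state(): the state, without advancing time (a new reading comes with each control period).
- camera(name): name is "side" or "top" or "wrist"; returns the picture (400x640x3 uint8, red, green, blue); there is no depth.
- calibration(name): a dict with "mtx" (3x3 intrinsics, pixels), "distortion" ([k1, k2, p1, p2, k3] as OpenCV has them; the pictures are not rectified), "cam_to_world" (4x4, takes a point from camera to world coordinates); the wrist camera has in their place "hand_eye" (4x4, takes a point from camera to tool coordinates, whose origin is the TCP and whose axes are the flange's). Camera axes: x right, y down, z forward; pixel columns grow to the right and rows downward; lengths in mm; the calibration is good to about 2 mm. A picture is of the moment at which its call begins: read the wrist's pose just before it. calibration takes no time and is no camera call.
- sign_off(): hands the job in; it is judged then, once.
Trained networks look in the newest picture that a camera, given by its name, has taken for a name from the list of things; names that differ only in an ending like _2 or _b are one class to them, and where a whole thing is asked for, a point or a joint stands for the part that bears it (a point fixed in the world has none). Each returns a list of dicts, best first, with "conf" (0 to 1); they miss things now and then, are a little off and sometimes report something else, mostly with a low value. They report only what shows in the picture. A call takes as long as a camera call. They do not tell look-alikes from the thing itself.
- regions_of(camera, query): "pixels" (400x640 bool, what is visible of it) and "rect" ([centre column, centre row, width, height] in pixels, round what is visible of it).
The state is a dict: "clock": time; "joints": joint angles; "qd": joint speeds; "effort": joint torques, N m; "eef_pos": TCP position; "eef_rot": TCP orientation; "wrist_force": force on the tool from outside, world axes, zero at the start; "moment": the same for the moment, N m; "finger_gap": finger opening in mm; "finger_force": force on a finger pad.
Only numpy, scipy, OpenCV 4.12 (cv2) and the standard library are available. Lean on these libraries where they do the work, as an engineer would, in place of code of your own. Each camera call takes 0.05 s, during which the arm holds its last target. There are 200 camera calls.

## Working session

There is one attempt and no reset: what is moved stays moved. The work goes in short steps, Python scripts to look and compute and a shell command to move; the robot and the scene stay as the last step left them, time stands still between calls to the robot, and variables do not carry over. Pictures are saved under pics/ and viewed, at most 10 in all, crops included, and the job is handed in when it is done.

```bash
mkdir -p pics; python3 - <<'E'
from cell import *
import cv2,numpy as np
s=read_state();print({k:np.round(v,3).tolist() for k,v in s.items()})
for n in("side","top"):
    c=calibration(n);print(n,np.round(c["mtx"],1).tolist(),np.round(c["distortion"],3),np.round(c["cam_to_world"],3).tolist())
print(calibration("wrist"))
a=camera("side");b=camera("top");w=camera("wrist")
cv2.imwrite("pics/a.png",cv2.resize(np.vstack([a,b])[:,:,::-1],(480,600)) )
cv2.imwrite("pics/top.png",b[:,:,::-1]);cv2.imwrite("pics/side.png",a[:,:,::-1]);cv2.imwrite("pics/w.png",w[:,:,::-1])
for n in("side","top"):
  for q in("filler","nest_center","jar_center","capped_jar","amber_jar","dropper"):
    print(n,q,[(round(r["conf"],2),np.round(r["rect"]).tolist()) for r in regions_of(n,q)])
E
```

```text
{'clock': 0.0, 'joints': [1.131, 0.3, 1.522, -0.0, 1.321, -0.067], 'qd': [0.0, 0.001, -0.0, 0.001, 0.001, -0.001], 'effort': [0.0, -53.182, -35.274, 0.071, 0.025, -0.0], 'eef_pos': [200.216, 511.969, 204.863], 'eef_rot': [-3.14, -0.0, 2.769], 'wrist_force': [-0.684, 0.308, -0.227], 'moment': [0.045, -0.021, 0.014], 'finger_force': 0.0, 'finger_gap': 93.849}
side [[520.5, 0.0, 316.4], [0.0, 520.5, 198.0], [0.0, 0.0, 1.0]] [-0.139  0.     0.     0.     0.   ] [[0.841, -0.306, 0.445, 55.148], [-0.54, -0.49, 0.684, -1024.763], [0.009, -0.816, -0.577, 804.138], [0.0, 0.0, 0.0, 1.0]]
top [[408.7, 0.0, 316.6], [0.0, 408.7, 198.9], [0.0, 0.0, 1.0]] [-0.102  0.     0.     0.     0.   ] [[0.027, -0.984, 0.174, 491.991], [-1.0, -0.027, -0.001, -140.584], [0.005, -0.174, -0.985, 868.548], [0.0, 0.0, 0.0, 1.0]]
{'mtx': array([[282.67641768,   0.        , 316.87456998],
       [  0.        , 282.67641768, 202.26301368],
       [  0.        ,   0.        ,   1.        ]]), 'distortion': array([-0.00669352,  0.        ,  0.        ,  0.        ,  0.        ]), 'hand_eye': array([[-8.46876367e-04, -9
[... 521 characters left out ...]
0, 140.0, 13.0, 29.0]), (0.59, [252.0, 197.0, 22.0, 37.0]), (0.58, [319.0, 196.0, 20.0, 35.0])]
side capped_jar [(0.59, [346.0, 215.0, 25.0, 34.0])]
side amber_jar [(0.93, [387.0, 244.0, 45.0, 80.0])]
side dropper [(0.86, [303.0, 286.0, 18.0, 44.0])]
top filler [(0.61, [114.0, 219.0, 227.0, 163.0])]
top nest_center [(0.89, [329.0, 274.0, 82.0, 66.0])]
top jar_center [(0.84, [257.0, 174.0, 27.0, 27.0]), (0.79, [258.0, 260.0, 25.0, 25.0]), (0.77, [257.0, 213.0, 27.0, 29.0]), (0.67, [187.0, 114.0, 35.0, 33.0]), (0.63, [303.0, 192.0, 23.0, 29.0])]
top capped_jar [(0.8, [356.0, 189.0, 27.0, 31.0])]
top amber_jar [(0.93, [443.0, 193.0, 65.0, 58.0])]
top dropper [(0.59, [431.0, 297.0, 20.0, 13.0])]
```

View pics/top.png

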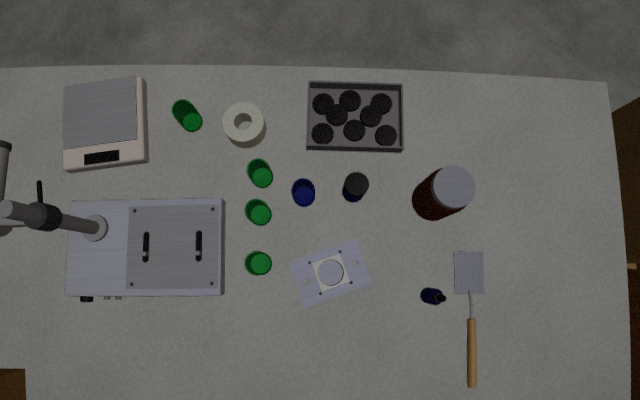

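View pics/side.png

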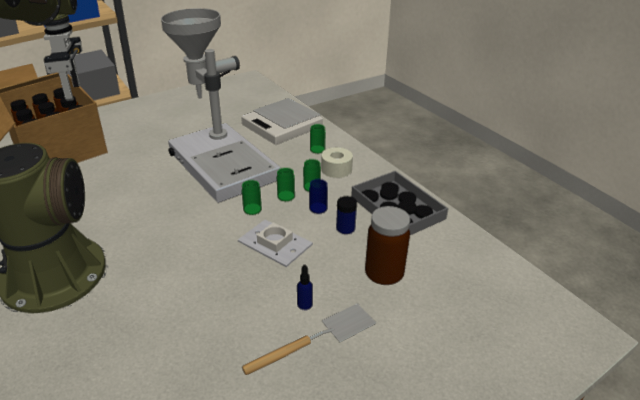

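```bash
cat > h.py <<'E'
from cell import *
import cv2,numpy as np
from scipy.spatial.transform import Rotation as R
def ray(n,uv,pose=None):
    c=calibration(n);T=c.get("cam_to_world")
    if T is None:
        s=pose or read_state();W=np.eye(4);W[:3,:3]=R.from_euler("xyz",s["eef_rot"]).as_matrix();W[:3,3]=s["eef_pos"];T=W@c["hand_eye"]
    p=cv2.undistortPoints(np.array(uv,float).reshape(-1,1,2),c["mtx"],c["distortion"]).reshape(-1,2)
    return np.array(T)[:3,3],np.c_[p,np.ones(len(p))]@np.array(T)[:3,:3].T
def plane(n,uv,z,pose=None):
    o,d=ray(n,uv,pose);return o+d*((z-o[2])/d[:,2])[:,None]
def proj(n,P,pose=None):
    c=calibration(n);T=c.get("cam_to_world")
    if T is None:
        W=np.eye(4);W[:3,:3]=R.from_euler("xyz",pose["eef_rot"]).as_matrix();W[:3,3]=pose["eef_pos"];T=W@c["hand_eye"]
    M=np.linalg.inv(T);r=cv2.Rodrigues(M[:3,:3])[0]
    return cv2.projectPoints(np.array(P,float).reshape(-1,1,3),r,M[:3,3],c["mtx"],c["distortion"])[0].reshape(-1,2)
E
python3 - <<'E'
from h import *
b=cv2.imread("pics/top.png")
L=cv2.resize(b[190:305,120:230],None,fx=3.6,fy=3.6,interpolation=cv2.INTER_CUBIC)
N=cv2.resize(b[165:310,280:380],None,fx=3.6,fy=3.6,interpolation=cv2.INTER_CUBIC)
H=max(len(L),len(N));o=np.zeros((H,L.shape[1]+N.shape[1],3),np.uint8);o[:len(L),:L.shape[1]]=L;o[:len(N),L.shape[1]:]=N
print(o.shape,L.shape);cv2.imwrite("pics/c1.png",o)
print("nest holes",plane("top",[(305.7,281.5),(355.5,263)],6).round(1))
print("bore",plane("top",[(330,272)],30).round(1))
for q,u,v,z in(("jar rim",301.5,187,80),("cap",356,182,84),("amber",453,188,153),("dropper",442,299,110)):print(q,plane("top",[(u,v)],z).round(1))
for uv,z in(((318,181),80),((346,200),84)):print(plane("side",[uv],z).round(1))
print("base corners",plane("top",[(222,199),(223,295)],45).round(1),"deck",plane("top",[(135,210),(213,209),(212,284),(131,284)],45).round(1))
E
```

```text
(522, 756, 3) (414, 396, 3)
nest holes [[ 469.8 -123.     6. ]
 [ 510.6 -226.     6. ]]
bore [[ 490.7 -172.2   30. ]]
jar rim [[ 654.5 -110.6   80. ]]
cap [[ 666.7 -217.5   84. ]]
amber [[ 645.5 -387.3  153. ]]
dropper [[ 445.8 -376.4  110. ]]
[[ 657.5 -106.    80. ]]
[[ 666.2 -215.6   84. ]]
base corners [[632.1  53.4  45. ]
 [439.   39.5  45. ]] deck [[603.9 235.1  45. ]
 [610.8  70.6  45. ]
 [459.8  62.8  45. ]
 [452.7 229.4  45. ]]
```

View pics/c1.png

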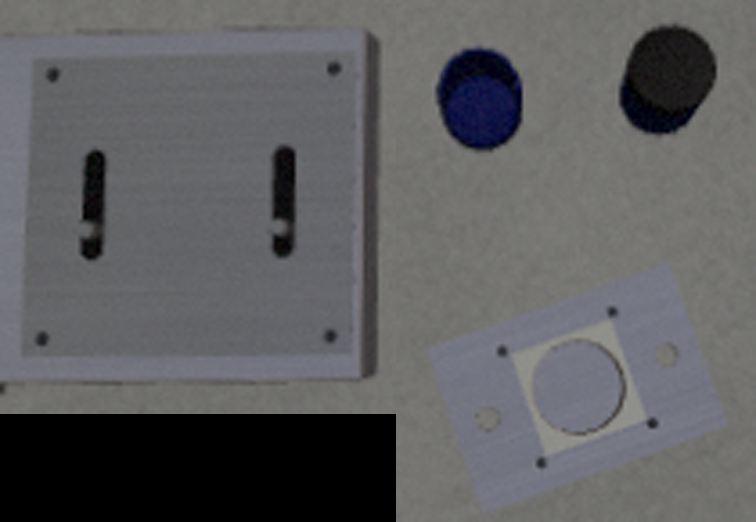

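The left crop shows both studs, light dots in the slots at image (145,254) and (198,253). On the right are the nest, with holes at (305,281) and (355,263), the open blue jar and the capped jar.

Jar candidates in the top view:
- **Green jars:** (257,174), (258,213), (258,263) and (187,114). These are the wrong colour.
- **Blue open jar:** (303,192). This fits, because it is blue, has no cap and stands about 11–12 cm from the black-capped jar at (356,187).

Next I'll move over the nest.

```bash
python3 -c "
import cell;print([k for k in dir(cell) if k[0]!='_'], getattr(cell,'grasp_offset',None))"
python3 -m jog '[[94,[-0.52,-0.53,0.08],0],[94,[-0.52,-0.53,0.08],0],[94,[-0.52,-0.53,0.08],0],[94,[-0.52,-0.53,0.08],0],[94,[-0.52,-0.53,0.08],0],[94,[-0.52,-0.53,0.08],0],[94,[-0.52,-0.53,0.08],0],[94,[-0.52,-0.53,0.08],0],[94,[-0.52,-0.53,0.08],0],[94,[-0.52,-0.53,0.08],0],[94,[-0.52,-0.53,0.08],0],[94,[-0.52,-0.53,0.08],0],[94,[-0.52,-0.53,0.08],0],[94,[-0.52,-0.53,0.08],0],[94,[-0.52,-0.53,0.08],0],[94,[-0.52,-0.53,0.08],0],[94,[-0.52,-0.53,0.08],0],[94,[-0.52,-0.53,0.08],0],[94,[-0.52,-0.53,0.08],0],[94,[-0.52,-0.53,0.08],0]]'
python3 -m jog '[[94,[0,0,0],0.0436],[94,[0,0,0],0.0436],[94,[0,0,0],0.0436],[94,[0,0,0],0.0436],[94,[0,0,0],0.0436],[94,[0,0,0],0.0436],[94,[0,0,0],0],[94,[0,0,0],0],[94,[0,0,0],0]]'
python3 - <<'E'
from h import *
s=read_state();w=camera("wrist");cv2.imwrite("pics/w1.png",w[:,:,::-1])
import json;json.dump({k:np.array(v).tolist() for k,v in s.items()},open("w1.json","w"))
print(s["eef_pos"],s["eef_rot"])
print([(round(r["conf"],2),np.round(r["rect"]).tolist()) for r in regions_of("wrist","nest_center")])
E
```

```text
['Unreachable', 'calibration', 'camera', 'grasp_offset', 'read_state', 'regions_of', 'sign_off'] 18.8
clock: 2.75
eef_pos: [492.0, -172.4, 125.3]
eef_rot: [3.142, 0.0, 2.769]
wrist_force: [-0.1, -0.2, 1.0]
finger_gap: 94.3
finger_force: 0.0
clock: 3.65
eef_pos: [491.6, -170.8, 125.5]
eef_rot: [3.142, 0.0, 1.95]
wrist_force: [-0.3, 0.5, -0.4]
finger_gap: 94.2
finger_force: 0.0
[ 491.57269892 -170.79515463  125.45829136] [3.14158398e+00 4.09971739e-05 1.95014440e+00]
[(0.76, [317.0, 196.0, 98.0, 137.0])]
```

View pics/w1.png

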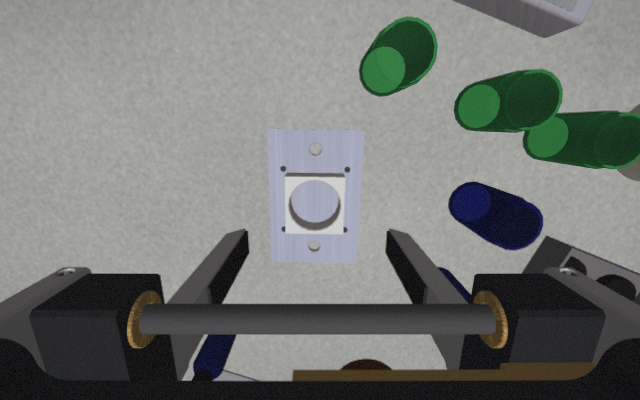

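The wrist view shows the nest almost aligned, with holes near (315,149) and (314,245). I'll refine these to subpixel.

```bash
cat >> h.py <<'E'
def blob(img,uv,r=12,sign=1):
    u,v=uv;p=img[v-r:v+r+1,u-r:u+r+1].astype(float)
    f=(p[:,:,0]-p[:,:,2])*sign   # R-B
    f=cv2.GaussianBlur(f,(0,0),.7);lo,hi=np.median(f),np.percentile(f,97)
    m=((f>(lo+hi)/2)).astype(np.uint8);n,l,st,c=cv2.connectedComponentsWithStats(m)
    k=1+np.argmin([np.hypot(*(c[i]-r))-0.3*st[i,4]**.5 for i in range(1,n)]);
    wt=(l==k)*(f-lo).clip(0);yy,xx=np.mgrid[:2*r+1,:2*r+1]
    return np.array([u-r+(wt*xx).sum()/wt.sum(),v-r+(wt*yy).sum()/wt.sum()]),st[k,4]
E
python3 - <<'E'
from h import *
import json
s=json.load(open("w1.json"));w=cv2.imread("pics/w1.png")[:,:,::-1]
a,na=blob(w,(315,149),9);b,nb=blob(w,(314,245),8);print(a,na,b,nb)
P=plane("wrist",[a,b],6,s);print(P.round(1),np.linalg.norm(P[0]-P[1]))
c=P.mean(0);d=P[0]-P[1];print("centre",c.round(1),"yaw of long axis",np.arctan2(d[1],d[0]))
print("tool x err yaw",np.arctan2(d[1],d[0])-s["eef_rot"][2])
M=R.from_euler("xyz",s["eef_rot"]).as_matrix();print("tool offset",(M.T@(c-np.array(s["eef_pos"]))).round(1))
E
```

```text
[315.04462923 148.40708613] 131 [313.84280255 245.85353875] 98
[[ 469.6 -120.8    6. ]
 [ 508.8 -223.5    6. ]] 109.91100068260478
centre [ 489.2 -172.1    6. ] yaw of long axis 1.93507788278678
tool x err yaw -0.015066513208744636
tool offset [ -0.4  -2.7 119.5]
```

```bash
python3 -m jog '[[94,[-0.01,-0.05,0.3],0.0048],[94,[0,0,0.3],0],[94,[0,0,0.3],0],[94,[0,0,0.3],0],[94,[0,0,0.3],0],[94,[0,0,0.3],0],[94,[0,0,0.25],0],[94,[0,0,0.2],0],[94,[0,0,0.08],0],[94,[0,0,0],0],[94,[0,0,0],0]]' 25
python3 -m jog '[[50,[0,0,0],0],[50,[0,0,0],0],[50,[0,0,0],0],[50,[0,0,0],0],[50,[0,0,0],0],[50,[0,0,0],0],[50,[0,0,0],0],[50,[0,0,0],0]]' 25
```

```text
clock: 4.85
eef_pos: [489.7, -172.3, 9.4]
eef_rot: [3.141, 0.0, 1.932]
wrist_force: [-0.9, -0.6, 0.2]
finger_gap: 94.0
finger_force: 0.0
clock: 5.65
eef_pos: [489.5, -172.2, 9.0]
eef_rot: [3.141, 0.0, 1.932]
wrist_force: [-1.1, -0.5, 2.1]
finger_gap: 62.2
finger_force: 23.4
```

```bash
python3 - <<'E'
from h import *
s=read_state()
P=plane("top",[(145,253.9),(198.3,253)],57.5);print(P.round(1),np.linalg.norm(P[0]-P[1]))
c=P.mean(0);d=P[0]-P[1];yaw=np.arctan2(d[1],d[0]);ex=np.array([np.cos(yaw),np.sin(yaw)]);ey=np.array([ex[1],-ex[0]])
t=c[:2]-40*ex-90*ey;print("c",c.round(1),"yaw",yaw,"target",t.round(1))
M=R.from_euler("xyz",s["eef_rot"]).as_matrix();D=np.r_[t,130]-s["eef_pos"]
print("tool shift/50",(M.T@D/50).round(2),"twist",-(yaw-s["eef_rot"][2])/np.pi)
E
```

```text
[[514.1 199.9  57.5]
 [519.9  91.1  57.5]] 109.01082277358907
c [517.  145.5  57.5] yaw 1.624277923586785 target [429.2 100.7]
tool shift/50 [ 5.53  0.8  -2.42] twist 0.09790810216288288
```

```bash
python3 -m jog '[[50,[0,0,-0.1],0],[50,[0,0,-0.2],0],[50,[0,0,-0.3],0],[50,[0,0,-0.4],0],[50,[0,0,-0.5],0],[50,[0,0,-0.5],0],[50,[0,0,-0.42],0]]'
python3 -m jog '[[50,[0.2,0.05,0],0],[50,[0.35,0.05,0],0],[50,[0.45,0.07,0],0],[50,[0.5,0.07,0],0],[50,[0.5,0.07,0],0],[50,[0.5,0.07,0],0],[50,[0.5,0.07,0],0],[50,[0.5,0.07,0],0],[50,[0.5,0.07,0],0],[50,[0.5,0.07,0],0],[50,[0.5,0.07,0],0],[50,[0.35,0.07,0],0],[50,[0.18,0.07,0],0],[50,[0,0,0],0.0326],[50,[0,0,0],0.0326],[50,[0,0,0],0.0326],[50,[0,0,0],0],[50,[0,0,0],0],[50,[0,0,0],0]]'
python3 - <<'E'
from h import *
s=read_state();w=camera("wrist");cv2.imwrite("pics/w2.png",w[:,:,::-1])
import json;json.dump({k:np.array(v).tolist() for k,v in s.items()},open("w2.json","w"))
E
```

```text
clock: 6.35
eef_pos: [489.4, -172.1, 131.9]
eef_rot: [3.141, 0.001, 1.932]
wrist_force: [0.3, -0.3, -3.1]
finger_gap: 62.0
finger_force: 23.3
clock: 8.25
eef_pos: [432.2, 101.9, 129.7]
eef_rot: [-3.141, 0.0, 1.627]
wrist_force: [0.2, -0.2, -3.4]
finger_gap: 62.2
finger_force: 24.6
```

View pics/w2.png

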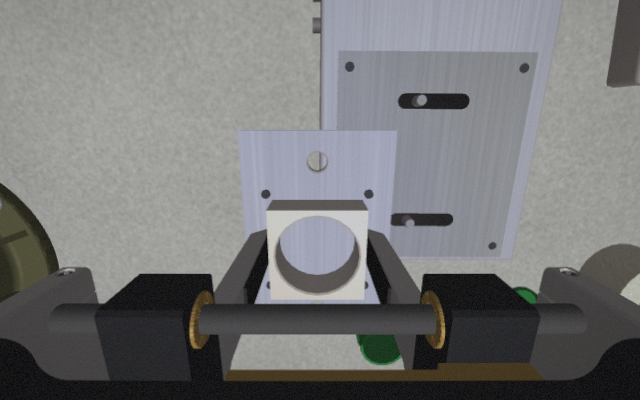

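The wrist view shows the nest held, with its forward hole at (317,161), and the studs near (420,100) and (409,222). I'll enlarge those spots.

```bash
python3 - <<'E'
from h import *
w=cv2.imread("pics/w2.png")
def cr(u,v,n=12):return cv2.resize(w[v-n:v+n,u-n:u+n],None,fx=10,fy=10,interpolation=cv2.INTER_CUBIC)
cv2.imwrite("pics/c2.png",cv2.convertScaleAbs(np.hstack([cr(420,100),cr(409,221),cr(317,161)]),alpha=1.4))
E
```

```text
(no output)
```

View pics/c2.png

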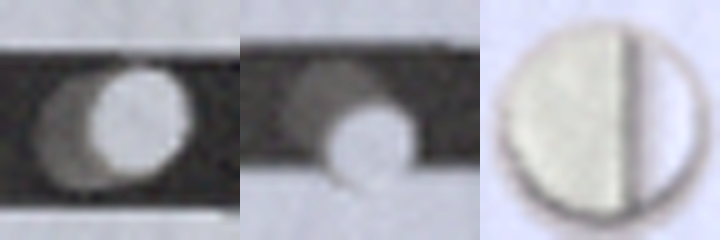

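Tops in pixels: studs at (421.5,99.5) and (409.6,223.0), and the hole rim at (316.8,160.6).

```bash
python3 - <<'E'
from h import *
import json
s=json.load(open("w2.json"));M=R.from_euler("xyz",s["eef_rot"]).as_matrix()
S=plane("wrist",[(421.5,99.5),(409.6,223.0)],57.5,s);H=plane("wrist",[(316.8,160.6)],s["eef_pos"][2]-3,s)[0]
d=S[0]-S[1];yaw=np.arctan2(d[1],d[0]);c=S.mean(0);ex=np.array([np.cos(yaw),np.sin(yaw),0])
print(S.round(1),np.linalg.norm(d),"yaw",yaw,"c",c.round(1))
print("hole in tool",(M.T@(H-s["eef_pos"])).round(2))
a=s["eef_rot"][2];print("twist rad",-(yaw-a))
hw=M.T@(H-s["eef_pos"]);D=S[0]-H
# after turning by yaw-a about TCP:
M2=R.from_euler("xyz",[np.pi,0,yaw]).as_matrix();t=S[0]-M2@np.r_[hw[:2],0]
print("via hole TCP target",t.round(1)); 
t2=c; print("via TCP centred", c.round(1))
print("tool shift mm via hole",(M.T@(t-s["eef_pos"]))[:2].round(1),"via c",(M.T@(c-s["eef_pos"]))[:2].round(1))
E
```

```text
[[514.  205.4  57.5]
 [519.5  95.8  57.5]] 109.78186226777913 yaw 1.6208551079477234 c [516.8 150.6  57.5]
hole in tool [55.93 -0.42  3.  ]
twist rad 0.006193613512858631
via hole TCP target [517.2 149.6  57.5]
via TCP centred [516.8 150.6  57.5]
tool shift mm via hole [42.8 87.6] via c [43.9 87.2]
```

```bash
python3 -m jog '[[50,[0.0855,0.175,0],0.002],[50,[0.0855,0.175,0],0],[50,[0.0855,0.175,0],0],[50,[0.0855,0.175,0],0],[50,[0.0855,0.175,0],0],[50,[0.0855,0.175,0],0],[50,[0.0855,0.175,0],0],[50,[0.0855,0.175,0],0],[50,[0.0855,0.175,0],0],[50,[0.0855,0.175,0],0],[50,[0,0,0.2],0],[50,[0,0,0.25],0],[50,[0,0,0.25],0],[50,[0,0,0.2],0],[50,[0,0,0.15],0],[50,[0,0,0.07],0],[50,[0,0,0],0],[50,[0,0,0],0]]'
python3 - <<'E'
from h import *
s=read_state();w=camera("wrist");a=camera("side")
cv2.imwrite("pics/c3.png",np.hstack([cv2.resize(w[120:320,190:450],(520,400)),cv2.resize(a[120:220,180:280],(280,400))[:, :]])[:,:,::-1])
import json;json.dump({k:np.array(v).tolist() for k,v in s.items()},open("w3.json","w"));cv2.imwrite("pics/w3.png",w[:,:,::-1])
print(s["eef_pos"],s["eef_rot"],s["wrist_force"])
E
```

```text
clock: 10.1
eef_pos: [518.0, 148.8, 74.3]
eef_rot: [3.141, -0.0, 1.618]
wrist_force: [-0.6, 0.3, -2.8]
finger_gap: 61.7
finger_force: 24.6
[517.98553167 148.83413589  74.29680095] [ 3.14102493e+00 -7.40045435e-05  1.61839226e+00] [-0.62140226  0.25329194 -2.84224675]
```

View pics/c3.png

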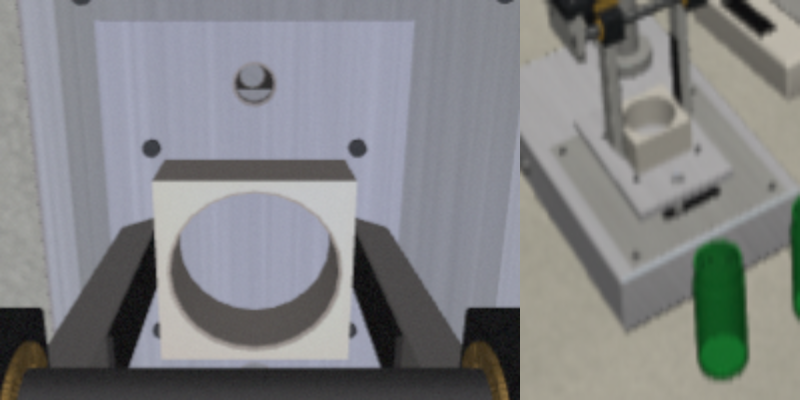

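The stud shows through the forward hole: hole at about (317.0,161.5), stud top at about (316,157). I'll compute the residual offset.

```bash
python3 - <<'E'
from h import *
import json
s=json.load(open("w3.json"));w=cv2.imread("pics/w3.png")
c=cv2.resize(w[149:175,304:330],None,fx=20,fy=20,interpolation=cv2.INTER_CUBIC);cv2.imwrite("pics/c4.png",cv2.convertScaleAbs(c,alpha=1.4))
M=R.from_euler("xyz",s["eef_rot"]).as_matrix()
for n,uv,z in(("hole",(317,161.5),s["eef_pos"][2]-3),("stud",(316,157),57.5)):
    for dv in(0,1):print(n,(M.T@(plane("wrist",[(uv[0],uv[1]+dv)],z,s)[0]-s["eef_pos"])).round(2))
E
```

```text
hole [55.35 -0.3   3.  ]
hole [54.7  -0.31  3.  ]
stud [56.73 -0.99 16.8 ]
stud [56.05 -1.   16.8 ]
```

View pics/c4.png

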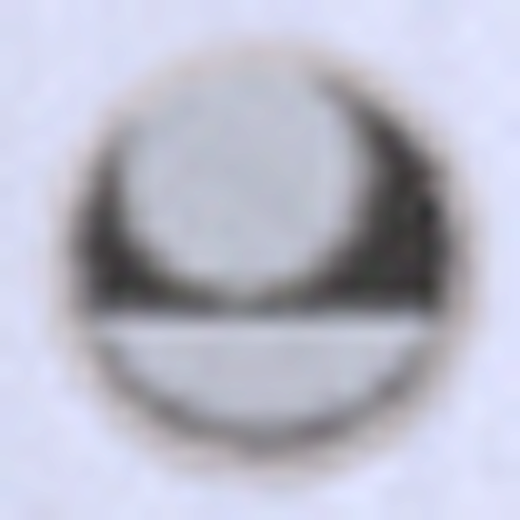

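```bash
python3 -m jog '[[50,[0.02,-0.014,0.04],0],[50,[0,0,0.04],0],[50,[0,0,0.04],0],[50,[0,0,0.02],0],[50,[0,0,0],0],[50,[0,0,0],0]]' 
python3 -m jog '[[50,[0,0,0.01],0],[50,[0,0,0.01],0],[50,[0,0,0.01],0],[50,[0,0,0],0],[50,[0,0,0],0]]'
```

```text
clock: 10.8
eef_pos: [517.0, 149.8, 66.9]
eef_rot: [-3.142, 0.0, 1.618]
wrist_force: [-0.4, -0.5, -2.1]
finger_gap: 62.1
finger_force: 24.6
clock: 11.3
eef_pos: [517.0, 149.8, 65.5]
eef_rot: [-3.142, -0.0, 1.618]
wrist_force: [-0.6, 0.1, -2.7]
finger_gap: 62.3
finger_force: 24.6
```

```bash
python3 -m jog '[[50,[0,0,0.01],0],[50,[0,0,0.01],0],[50,[0,0,0],0],[50,[0,0,0],0]]' 
python3 -m jog '[[50,[0,0,0.01],0],[50,[0,0,0.01],0],[50,[0,0,0.01],0],[50,[0,0,0],0],[50,[0,0,0],0]]'
```

```text
clock: 11.7
eef_pos: [517.0, 149.8, 64.4]
eef_rot: [-3.142, 0.0, 1.618]
wrist_force: [0.1, -0.4, -2.1]
finger_gap: 62.0
finger_force: 24.6
clock: 12.2
eef_pos: [517.0, 149.7, 62.9]
eef_rot: [-3.141, 0.0, 1.618]
wrist_force: [0.4, -0.3, -3.2]
finger_gap: 62.2
finger_force: 24.6
```

Both studs are in, with no contact force. I'll continue down to the deck (TCP at about 54).

```bash
python3 -m jog '[[50,[0,0,0.02],0],[50,[0,0,0.02],0],[50,[0,0,0.02],0],[50,[0,0,0.02],0],[50,[0,0,0.02],0],[50,[0,0,0.02],0],[50,[0,0,0.01],0],[50,[0,0,0],0],[50,[0,0,0],0]]' 
python3 -m jog '[[50,[0,0,0.01],0],[50,[0,0,0.01],0],[50,[0,0,0],0],[50,[0,0,0],0]]'
```

```text
clock: 13.1
eef_pos: [517.1, 149.7, 56.5]
eef_rot: [3.142, -0.0, 1.618]
wrist_force: [-0.4, 0.2, -2.7]
finger_gap: 61.7
finger_force: 24.6
clock: 13.5
eef_pos: [517.0, 149.7, 55.4]
eef_rot: [-3.142, 0.0, 1.618]
wrist_force: [0.2, -0.1, -3.0]
finger_gap: 61.9
finger_force: 24.6
```

```bash
python3 -m jog '[[50,[0,0,0.01],0],[50,[0,0,0.01],0],[50,[0,0,0.01],0],[50,[0,0,0],0],[50,[0,0,0],0]]'
```

```text
clock: 14.0
eef_pos: [517.0, 149.8, 54.1]
eef_rot: [3.141, -0.0, 1.618]
wrist_force: [-1.2, 0.3, -0.3]
finger_gap: 62.3
finger_force: 24.6
```

The deck now carries the weight. I'll release the nest, rise and look.

```bash
python3 -m jog '[[94,[0,0,0],0],[94,[0,0,0],0],[94,[0,0,0],0],[94,[0,0,0],0],[94,[0,0,0],0],[94,[0,0,-0.1],0],[94,[0,0,-0.3],0],[94,[0,0,-0.5],0],[94,[0,0,-0.6],0],[94,[0,0,-0.6],0],[94,[0,0,-0.4],0],[94,[0,0,0],0],[94,[0,0,0],0]]'
python3 - <<'E'
from h import *
s=read_state();w=camera("wrist");a=camera("side")
cv2.imwrite("pics/c5.png",np.hstack([cv2.resize(w[80:330,190:450],(416,400)),cv2.resize(a[120:220,180:280],(380,400))])[:,:,::-1])
import json;json.dump({k:np.array(v).tolist() for k,v in s.items()},open("w5.json","w"));cv2.imwrite("pics/w5.png",w[:,:,::-1])
print(s["eef_pos"])
M=R.from_euler("xyz",s["eef_rot"]).as_matrix();D=M.T@(np.array([656,-108.3,170])-s["eef_pos"]);print("to jar, units",(D/50).round(2))
E
```

```text
clock: 15.3
eef_pos: [516.8, 149.7, 178.5]
eef_rot: [-3.142, 0.0, 1.618]
wrist_force: [-0.6, -0.0, -0.6]
finger_gap: 93.5
finger_force: 0.0
[516.84985095 149.71751838 178.51474036]
to jar, units [-5.29  2.53  0.17]
```

View pics/c5.png

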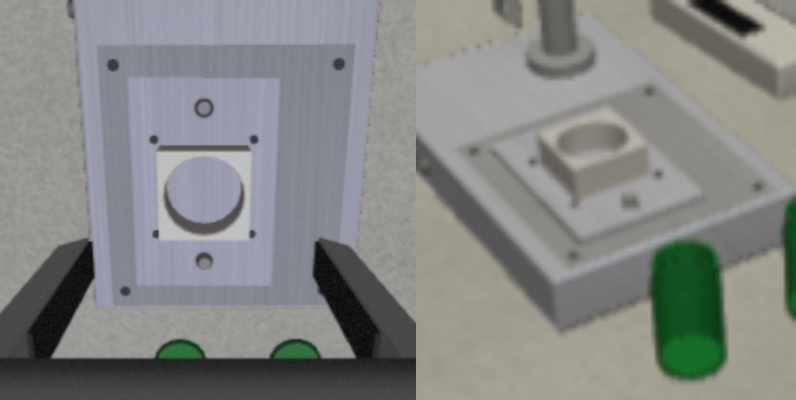

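The nest lies flat with studs in both holes. Next I'll move over the jar.

```bash
python3 -m jog '[[94,[-0.2,0.1,0],0],[94,[-0.35,0.17,0],0],[94,[-0.35,0.17,0],0],[94,[-0.35,0.17,0],0],[94,[-0.35,0.17,0],0],[94,[-0.35,0.17,0],0],[94,[-0.35,0.17,0],0],[94,[-0.35,0.17,0],0],[94,[-0.35,0.17,0],0],[94,[-0.35,0.17,0],0],[94,[-0.35,0.17,0],0],[94,[-0.35,0.17,0],0],[94,[-0.35,0.17,0],0],[94,[-0.35,0.17,0],0],[94,[-0.35,0.17,0],0],[94,[-0.19,0.05,0],0],[94,[0,0,0],0],[94,[0,0,0],0],[94,[0,0,0],0]]' 12
python3 - <<'E'
from h import *
import json
s=json.load(open("w5.json"));w=cv2.imread("pics/w5.png")[:,:,::-1].astype(float)
m=((w[:,:,0]-w[:,:,2]>2)&(w[:,:,0]>150)).astype(np.uint8);m=cv2.medianBlur(m,3)
m[:170]=0;m[235:]=0;m[:,:270]=0;m[:,350:]=0
cs,_=cv2.findContours(m,cv2.RETR_EXTERNAL,cv2.CHAIN_APPROX_NONE);c=max(cs,key=cv2.contourArea)
r=cv2.minAreaRect(c);print(r);M=R.from_euler("xyz",s["eef_rot"]).as_matrix()
bb=cv2.boundingRect(c);print(bb)
P=plane("wrist",[r[0]],75,s)[0];print("block centre",P.round(2),(M.T@(P-s["eef_pos"])).round(2))
for uv in((317.5,147),(317.5,243)):
    p,n=blob(w,uv if 0 else (int(uv[0]),int(uv[1])),8,-1);
# holes: plain intensity rims not needed
s=read_state();w=camera("wrist");cv2.imwrite("pics/w6.png",w[:,:,::-1]);json.dump({k:np.array(v).tolist() for k,v in s.items()},open("w6.json","w"))
M=R.from_euler("xyz",s["eef_rot"]).as_matrix();print(s["eef_pos"])
for q in("jar_center","capped_jar"):
  for d in regions_of("wrist",q):
    px=d["pixels"];col=w[px].mean(0).round();print(q,round(d["conf"],2),np.round(d["rect"],1).tolist(),col, plane("wrist",[d["rect"][:2]],40,s)[0].round(0))
w=w.astype(float)
m=((w[:,:,2]>1.5*w[:,:,1])&(w[:,:,2]>1.5*w[:,:,0])&(w[:,:,2]>40)).astype(np.uint8)
n,l,st,ce=cv2.connectedComponentsWithStats(m);
for i in range(1,n):
    if st[i,4]>200:print("blue",st[i],ce[i].round(1))
E
```

```text
clock: 17.3
eef_pos: [655.8, -107.7, 179.1]
eef_rot: [3.142, -0.0, 1.619]
wrist_force: [1.0, -0.8, 0.5]
finger_gap: 94.0
finger_force: 0.0
((292.5, 176.00003051757812), (2.941741943359375, 6.864064693450928), 78.69007110595703)
(289, 175, 8, 4)
block centre [490.39 176.75  75.  ] [ 28.26 -25.13 103.52]
[ 655.81023981 -107.74682803  179.1052278 ]
jar_center 0.88 [354.6, 115.7, 48.9, 43.9] [ 54. 115.  66.] [692. -18.  40.]
jar_center 0.66 [176.4, 113.8, 74.9, 50.2] [40. 90. 50.] [500. -25.  40.]
jar_center 0.65 [312.4, 204.8, 46.5, 51.7] [37. 41. 82.] [ 651. -120.   40.]
jar_center 0.64 [274.4, 113.8, 57.3, 47.3] [ 56. 114.  67.] [605. -20.  40.]
capped_jar 0.64 [320.6, 277.5, 43.9, 58.4] [32. 33. 43.] [ 665. -215.   40.]
blue [ 291  174   43   54 1771] [312.5 200.9]
blue [301 251  37  32 730] [319.  264.9]
```

```bash
python3 - <<'E'
from h import *
import json
from scipy.optimize import minimize
s=json.load(open("w5.json"));w=cv2.imread("pics/w5.png")[:,:,::-1].astype(int)
g=cv2.GaussianBlur(w.astype(np.float32),(0,0),.8)
rb=(g[:,:,0]-g[:,:,2])
print("row 178",rb[178,278:358:2].round().astype(int).tolist());print("col 292",rb[164:240:2,292].round().astype(int).tolist())
def fit(mask,shape,p0,s,win):
    u0,v0,u1,v1=win
    def cost(p):
        im=np.zeros((400*4,640*4),np.uint8);h=cv2.convexHull((proj("wrist",shape+np.r_[p,0],s)*4+1.5).astype(np.float32)).round().astype(np.int32)
        cv2.fillConvexPoly(im,h,1);im=cv2.resize(im.astype(np.float32),(640,400),interpolation=cv2.INTER_AREA)
        return np.abs(im-mask)[v0:v1,u0:u1].sum()
    r=minimize(cost,p0,method="Nelder-Mead",options=dict(initial_simplex=np.array(p0)+[[0,0],[4,0],[0,4]],xatol=.05,fatol=.1));return r.x,r.fun
t=np.linspace(0,2*np.pi,90);ring=lambda r,z:np.c_[r*np.cos(t),r*np.sin(t),0*t+z]
s6=json.load(open("w6.json"));w6=cv2.imread("pics/w6.png")[:,:,::-1].astype(np.float32)
lum=w6.mean(2);print("lum row 195",lum[195,284:342:2].round().astype(int).tolist())
mask=(w6[:,:,0]<95).astype(np.float32)
J,f=fit(mask,np.vstack([ring(24,0),ring(24,66),ring(22,80)]),[654.,-109.],s6,(275,160,350,232))
M=R.from_euler("xyz",s6["eef_rot"]).as_matrix();print("jar",J.round(2),f,"tool",(M.T@(np.r_[J,0]-s6["eef_pos"])).round(2))
# bore floor/plate hidden: use block white top outline
yaw=s["eef_rot"][2];c,sn=np.cos(yaw),np.sin(yaw)
sq=np.array([[x*c-y*sn,x*sn+y*c,75] for x in(-30,30) for y in(-30,30)])
m=(rb>-2).astype(np.uint8);m[:,:270]=0;m[:,360:]=0;m[:165]=0;m[238:]=0
cs,_=cv2.findContours(cv2.morphologyEx(m,cv2.MORPH_OPEN,np.ones((3,3))),cv2.RETR_EXTERNAL,cv2.CHAIN_APPROX_NONE)
mm=np.zeros((400,640),np.uint8);k=max(cs,key=lambda c:cv2.boundingRect(c)[2]*cv2.boundingRect(c)[3]);cv2.fillConvexPoly(mm,cv2.convexHull(k),1);print("white",cv2.boundingRect(k))
N,f=fit(mm.astype(np.float32),sq,[516.8,149.7],s,(270,160,360,240))
M=R.from_euler("xyz",s["eef_rot"]).as_matrix();print("nest",N.round(2),f,"tool",(M.T@(np.r_[N,75]-s["eef_pos"])).round(2))
H=[]
for v in(147,243):
    p=g[v-9:v+10,308:328].mean(2);d=(np.median(p)-p).clip(0);d[d<.35*d.max()]=0
    kk=cv2.convexHull(np.argwhere(d>0)[:,::-1].astype(np.int32));mo=cv2.moments(kk);H.append((308+mo["m10"]/mo["m00"],v-9+mo["m01"]/mo["m00"]))
P=plane("wrist",H,51,s);print("holes",np.round(H,1).tolist(),P.round(1),np.linalg.norm(P[0]-P[1]),"mid",P.mean(0).round(2))
E
```

```text
row 178 [-21, -21, -21, -21, -19, -3, 3, 3, 2, 1, 2, 1, 1, 1, 1, 1, 0, -3, -4, -7, -7, -4, -2, -1, -1, -1, -1, -1, -2, -1, -1, -2, -2, -2, -7, -19, -22, -22, -21, -21]
col 292 [-21, -21, -20, -12, 6, 4, 3, 3, 2, 2, 3, 2, 2, 2, 2, 4, 6, 6, 6, 6, 7, 7, 5, 4, 2, 1, 0, 1, 1, 1, 2, 2, 1, -11, -20, -21, -21, -20]
lum row 195 [175, 175, 173, 170, 118, 31, 31, 65, 78, 76, 79, 76, 77, 79, 76, 79, 80, 79, 77, 75, 80, 79, 66, 27, 37, 167, 176, 174, 171]
jar [ 650.73 -112.05] 98.75 tool [ -4.07  -5.29 179.1 ]
white (289, 171, 56, 58)
nest [515.53 153.07] 309.5 tool [  3.41  -1.15 103.51]
holes [[317.0, 147.0], [316.9, 241.7]] [[513.9 205.   51. ]
 [518.9  96.   51. ]] 109.08243967125738 mid [516.41 150.52  51.  ]
```

```bash
python3 -m jog '[[94,[-0.08,-0.1,0.1],0],[94,[0,0,0.3],0],[94,[0,0,0.35],0],[94,[0,0,0.3],0],[94,[0,0,0.2],0],[94,[0,0,0.1],0],[94,[0,0,0],0],[94,[0,0,0],0],[94,[0,0,0],0]]'
cat >> h.py <<'E'
from scipy.optimize import minimize
def fit(mask,shape,p0,s,win):
    u0,v0,u1,v1=win
    def cost(p):
        im=np.zeros((1600,2560),np.uint8);h=cv2.convexHull((proj("wrist",shape+np.r_[p,0],s)*4+1.5).astype(np.float32)).round().astype(np.int32)
        cv2.fillConvexPoly(im,h,1);im=cv2.resize(im.astype(np.float32),(640,400),interpolation=cv2.INTER_AREA)
        return np.abs(im-mask)[v0:v1,u0:u1].sum()
    r=minimize(cost,p0,method="Nelder-Mead",options=dict(initial_simplex=np.array(p0)+[[0,0],[4,0],[0,4]],xatol=.05,fatol=.1));return r.x,r.fun
t=np.linspace(0,2*np.pi,90);ring=lambda r,z:np.c_[r*np.cos(t),r*np.sin(t),0*t+z]
E
python3 - <<'E'
from h import *
import json
s=read_state();w=camera("wrist");cv2.imwrite("pics/w7.png",w[:,:,::-1]);json.dump({k:np.array(v).tolist() for k,v in s.items()},open("w7.json","w"))
M=R.from_euler("xyz",s["eef_rot"]).as_matrix();wf=w.astype(np.float32)
mask=(wf[:,:,0]<95).astype(np.float32)
sh=np.vstack([ring(24,0),ring(24,66),ring(22,80)])
pb=proj("wrist",sh+np.r_[650.7,-112,0],s);b0=pb.min(0);b1=pb.max(0);print(b0,b1)
win=(int(b0[0])-8,int(b0[1])-8,int(b1[0])+8,int(b1[1])-6)
J,f=fit(mask,sh,[650.7,-112.],s,win);print("jar",J.round(2),f,(M.T@(np.r_[J,0]-s["eef_pos"])).round(2),mask[win[1]:win[3],win[0]:win[2]].sum())
pj=proj("wrist",sh+np.r_[J,0],s);print(pj.min(0),pj.max(0))
v=int((b0[1]+b1[1])/2);print(wf[v,win[0]:win[2],0].astype(int).tolist());print(wf[win[1]:win[3]+20:2,int((b0[0]+b1[0])/2),0].astype(int).tolist())
s5=json.load(open("w5.json"));w5=cv2.imread("pics/w5.png")[:,:,::-1].astype(np.float32)
rb=cv2.GaussianBlur(w5[:,:,0]-w5[:,:,2],(0,0),.8)
print("col292 lum",w5[166:236,292].mean(1).astype(int).tolist());print("row 226 rb",rb[226,284:350].astype(int).tolist())
E
```

```text
clock: 18.35
eef_pos: [651.5, -112.7, 112.2]
eef_rot: [3.14, 0.0, 1.618]
wrist_force: [-0.0, 0.1, 0.6]
finger_gap: 94.1
finger_force: 0.0
[287.97199766 177.81772414] [344.9848723  251.24588359]
jar [ 650.8  -113.45] 95.0 [ -0.65  -0.83 112.21] 3001.0
[288.05131193 179.18884235] [344.97221575 252.88070566]
[184, 186, 183, 183, 184, 183, 184, 183, 182, 153, 90, 20, 21, 13, 24, 29, 15, 20, 24, 15, 21, 14, 19, 37, 52, 63, 60, 57, 59, 60, 57, 60, 58, 59, 61, 59, 60, 59, 63, 61, 62, 61, 60, 58, 62, 59, 61, 57, 59, 61, 62, 53, 41, 24, 22, 26, 24, 20, 17, 10, 11, 24, 16, 11, 22, 152, 190, 193, 189, 185, 186, 184, 185]
[190, 191, 188, 184, 185, 88, 15, 52, 51, 53, 55, 52, 47, 52, 51, 52, 56, 55, 62, 60, 61, 57, 59, 62, 56, 54, 21, 26, 23, 14, 14, 20, 16, 18, 15, 18, 21, 11, 16, 27, 42, 114, 183, 187, 187, 195, 189, 185]
col292 lum [160, 161, 163, 160, 148, 81, 83, 90, 137, 190, 189, 190, 191, 189, 190, 192, 188, 187, 190, 191, 190, 189, 191, 190, 191, 191, 187, 189, 180, 170, 167, 154, 155, 150, 137, 125, 126, 129, 136, 140, 151, 162, 164, 168, 182, 190, 189, 189, 191, 191, 193, 190, 190, 187, 190, 191, 189, 189, 190, 189, 193, 190, 191, 187, 170, 160, 160, 160, 160, 158]
row 226 rb [-19, -15, -9, -6, -4, 0, 1, 1, 1, 1, 1, 0, 0, 0, 0, 0, 0, 0, 0, 0, 0, 0, 0, 1, 2, 3, 4, 5, 6, 6, 6, 6, 7, 7, 7, 6, 6, 5, 6, 5, 3, 2, 0, -1, -2, -2, -3, -2, -2, -3, -3, -3, -3, -3, -3, -4, -4, -4, -4, -3, -3, -4, -5, -7, -10, -14]
```

```bash
python3 -m jog '[[94,[0,-0.016,0.2],0],[94,[0,0,0.3],0],[94,[0,0,0.3],0],[94,[0,0,0.3],0],[94,[0,0,0.25],0],[94,[0,0,0.15],0],[94,[0,0,0.1],0],[94,[0,0,0],0],[94,[0,0,0],0],[40,[0,0,0],0],[40,[0,0,0],0],[40,[0,0,0],0],[40,[0,0,0],0],[40,[0,0,0],0],[40,[0,0,0],0],[40,[0,0,0],0],[40,[0,0,0],0],[40,[0,0,0],0],[40,[0,0,0],0]]' 15
python3 - <<'E'
from h import *
import json
s=json.load(open("w5.json"));M=R.from_euler("xyz",s["eef_rot"]).as_matrix()
P=plane("wrist",[(317,201.9)],75,s)[0];print("nest",P.round(2),(M.T@(P-s["eef_pos"])).round(2))
E
```

```text
clock: 20.3
eef_pos: [650.4, -112.7, 31.5]
eef_rot: [3.142, -0.0, 1.618]
wrist_force: [0.3, -0.2, -0.1]
finger_gap: 47.1
finger_force: 15.0
nest [516.44 150.77  75.  ] [  1.08  -0.35 103.51]
```

```bash
python3 -m jog '[[40,[0,0,-0.1],0],[40,[0,0,-0.3],0],[40,[0,0,-0.4],0],[40,[0,0,-0.5],0],[40,[0,0,-0.5],0],[40,[0,0,-0.4],0],[40,[0,0,-0.2],0],[40,[0,0,0],0]]'
python3 -m jog '[[40,[0.2,-0.152,0],0],[40,[0.3,-0.152,0],0],[40,[0.36,-0.152,0],0],[40,[0.36,-0.152,0],0],[40,[0.36,-0.152,0],0],[40,[0.36,-0.152,0],0],[40,[0.36,-0.152,0],0],[40,[0.36,-0.152,0],0],[40,[0.36,-0.152,0],0],[40,[0.36,-0.152,0],0],[40,[0.36,-0.152,0],0],[40,[0.36,-0.152,0],0],[40,[0.36,-0.152,0],0],[40,[0.36,-0.152,0],0],[40,[0.36,-0.152,0],0],[40,[0.2,-0.152,0],0],[40,[0,0,0],0],[40,[0,0,0],0],[40,[0,0,0],0]]'
python3 - <<'E'
from h import *
import json
s=read_state();w=camera("wrist");sd=camera("side");cv2.imwrite("pics/w8.png",w[:,:,::-1]);cv2.imwrite("pics/s8.png",sd[:,:,::-1]);json.dump({k:np.array(v).tolist() for k,v in s.items()},open("w8.json","w"))
cv2.imwrite("pics/c8.png",np.hstack([w[60:360,180:460],cv2.resize(sd[80:230,180:330],(300,300))])[:,:,::-1])
M=R.from_euler("xyz",s["eef_rot"]).as_matrix();wf=w.astype(np.float32);print(s["eef_pos"])
z0=s["eef_pos"][2]-31.5
sh=np.vstack([ring(24,z0),ring(24,z0+66),ring(22,z0+80)])
pj=proj("wrist",sh+np.r_[s["eef_pos"][:2],0],s);print("predicted box for tool 0",pj.min(0),pj.max(0))
cu=int(pj[:,0].mean())
print(wf[int(pj[:,1].min())-10:int(pj[:,1].max())+12,cu].mean(1).astype(int).tolist())
print(regions_of("wrist","jar_center")[0]["rect"])
E
```

```text
clock: 21.1
eef_pos: [650.9, -112.8, 153.4]
eef_rot: [3.139, 0.001, 1.618]
wrist_force: [0.7, 0.6, -1.4]
finger_gap: 46.9
finger_force: 15.0
clock: 23.0
eef_pos: [516.4, 149.6, 151.5]
eef_rot: [3.141, 0.0, 1.618]
wrist_force: [0.6, 0.5, -1.1]
finger_gap: 46.8
finger_force: 15.0
[516.4050463  149.63870592 151.46931384]
predicted box for tool 0 [275.32428041 197.69803994] [360.01716781 316.80279928]
[180, 176, 177, 175, 177, 175, 178, 176, 174, 178, 177, 160, 59, 31, 25, 32, 43, 68, 67, 64, 71, 67, 70, 65, 69, 65, 66, 67, 69, 65, 66, 62, 68, 71, 67, 67, 67, 66, 66, 63, 65, 67, 72, 69, 70, 69, 69, 67, 67, 65, 68, 68, 65, 64, 65, 68, 72, 71, 71, 74, 74, 72, 71, 73, 71, 69, 58, 30, 27, 27, 25, 32, 27, 25, 22, 31, 33, 30, 27, 29, 21, 29, 27, 27, 25, 30, 25, 32, 21, 20, 25, 27, 25, 28, 23, 25, 28, 25, 30, 23, 27, 26, 22, 23, 26, 23, 31, 18, 27, 27, 28, 27, 27, 23, 25, 21, 28, 39, 43, 43, 37, 42, 44, 47, 50, 54, 60, 58, 61, 62, 69, 70, 70, 72, 75, 75, 77, 79, 79, 81, 81]
[591.8, 219.5, 96.4, 60.4]
```

View pics/c8.png

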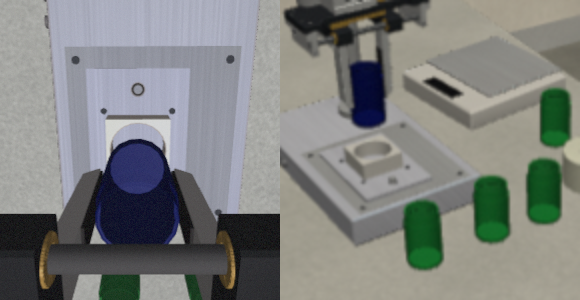

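The wrist crop shows the jar held upright just behind the bore, and the side crop shows it clear above the nest. I'll work out the last offset from numbers only.

```bash
python3 - <<'E'
from h import *
import json
s=json.load(open("w8.json"));M=R.from_euler("xyz",s["eef_rot"]).as_matrix();w=cv2.imread("pics/w8.png")[:,:,::-1].astype(np.float32)
z0=s["eef_pos"][2]-31.5
def edge(p,thr):  # first/last subpixel crossing
    a=p>thr;i=np.flatnonzero(a);f=lambda i,j:i+(thr-p[i])/(p[j]-p[i])*(j-i)
    return f(i[0]-1,i[0]),f(i[-1]+1,i[-1])
rb=cv2.GaussianBlur(w[:,:,0]-w[:,:,2],(0,0),.8)
for v in(182,184,186):
    e=np.array(edge(rb[v,275:365],-11))+275;P=plane("wrist",[(x,v) for x in e],75,s);T=(P-s["eef_pos"])@M;print("block",v,e.round(1),T[:,1].round(2),"mid",T[:,1].mean().round(2))
c=w[168:190,292].mean(1);print("col292",c.astype(int).tolist())
# jar foot: dark mask rows
for v in(206,212,218):
    p=200-w[v,270:365,0];e=np.array(edge(cv2.GaussianBlur(p[None],(0,0),.6)[0],80))+270
    P=plane("wrist",[(x,v) for x in e],z0,s);T=(P-s["eef_pos"])@M;xs=T[:,0].mean();h=np.diff(T[:,1])[0]/2
    print("jar",v,e.round(1),"mid y",T[:,1].mean().round(2),"x",xs.round(2),"half",h.round(2),"cx",(xs-np.sqrt(max(24**2-h*h,0))).round(2))
for u in(312,317,322):
    col=w[190:215,u,0];v=190+np.argmax(col<115);P=plane("wrist",[(u,v-.5)],z0,s)[0];print("front",v,((P-s["eef_pos"])@M)[:2].round(2))
E
```

```text
block 182 [284.6 350. ] [-30.14  30.02] mid -0.06
block 184 [284.7 349.9] [-30.12  30.02] mid -0.05
block 186 [284.9 349.9] [-30.    30.04] mid 0.02
col292 [178, 177, 177, 181, 176, 177, 166, 110, 91, 92, 98, 147, 210, 209, 212, 211, 210, 212, 210, 209, 211, 210]
jar 206 [291.4 344.1] mid y 0.25 x 17.35 half 20.44 cx 4.76
jar 212 [290.3 344.4] mid y -0.07 x 12.47 half 21.11 cx 1.05
jar 218 [288.2 345.8] mid y -0.35 x 7.54 half 22.61 cx -0.52
front 199 [23.37 -4.19]
front 199 [23.36 -0.33]
front 199 [23.36  3.52]
```

```bash
python3 -m jog '[[40,[0.032,0.006,0.1],0],[40,[0,0,0.2],0],[40,[0,0,0.25],0],[40,[0,0,0.15],0],[40,[0,0,0.1],0],[40,[0,0,0.05],0],[40,[0,0,0],0],[40,[0,0,0],0]]'
python3 -m jog '[[40,[0,0,0.02],0],[40,[0,0,0.02],0],[40,[0,0,0.02],0],[40,[0,0,0],0],[40,[0,0,0],0]]'
```

```text
clock: 23.95
eef_pos: [516.5, 151.9, 109.2]
eef_rot: [3.141, -0.0, 1.618]
wrist_force: [0.4, 0.6, -1.1]
finger_gap: 46.8
finger_force: 15.0
clock: 24.45
eef_pos: [516.3, 151.8, 105.9]
eef_rot: [3.142, 0.0, 1.618]
wrist_force: [0.0, -0.6, -1.4]
finger_gap: 46.6
finger_force: 15.0
```

```bash
python3 -m jog '[[40,[0,0,0.02],0],[40,[0,0,0.02],0],[40,[0,0,0],0],[40,[0,0,0],0]]'
```

```text
clock: 24.85
eef_pos: [516.3, 151.8, 103.9]
eef_rot: [-3.142, 0.0, 1.618]
wrist_force: [-0.4, -0.3, -2.1]
finger_gap: 46.6
finger_force: 15.0
```

```bash
python3 -m jog '[[40,[0,0,0.03],0],[40,[0,0,0.03],0],[40,[0,0,0.03],0],[40,[0,0,0.03],0],[40,[0,0,0],0],[40,[0,0,0],0]]'
```

```text
clock: 25.45
eef_pos: [516.3, 151.8, 97.9]
eef_rot: [-3.141, 0.0, 1.618]
wrist_force: [-0.0, -0.5, -1.0]
finger_gap: 46.8
finger_force: 15.0
```

```bash
python3 -m jog '[[40,[0,0,0.03],0],[40,[0,0,0.03],0],[40,[0,0,0.03],0],[40,[0,0,0.03],0],[40,[0,0,0.03],0],[40,[0,0,0.03],0],[40,[0,0,0.02],0],[40,[0,0,0],0],[40,[0,0,0],0]]'
```

```text
clock: 26.35
eef_pos: [516.3, 151.9, 87.9]
eef_rot: [-3.141, -0.0, 1.618]
wrist_force: [1.2, -1.3, -1.7]
finger_gap: 47.1
finger_force: 15.0
```

```bash
python3 -m jog '[[40,[0,0,0.02],0],[40,[0,0,0.02],0],[40,[0,0,0.02],0],[40,[0,0,0],0],[40,[0,0,0],0]]'
```

```text
clock: 26.85
eef_pos: [516.3, 151.9, 84.9]
eef_rot: [-3.142, -0.0, 1.618]
wrist_force: [1.1, -0.6, -2.3]
finger_gap: 46.9
finger_force: 15.0
```

```bash
python3 -m jog '[[40,[0,0,0.01],0],[40,[0,0,0.01],0],[40,[0,0,0],0],[40,[0,0,0],0]]'; python3 -m jog '[[40,[0,0,0.01],0],[40,[0,0,0],0],[40,[0,0,0],0]]'
```

```text
clock: 27.25
eef_pos: [516.3, 151.8, 83.9]
eef_rot: [3.142, -0.0, 1.618]
wrist_force: [0.3, -1.0, -0.9]
finger_gap: 46.5
finger_force: 15.0
clock: 27.55
eef_pos: [516.3, 151.9, 83.5]
eef_rot: [3.142, -0.0, 1.618]
wrist_force: [0.7, -2.1, -2.1]
finger_gap: 46.6
finger_force: 15.0
```

```bash
python3 -m jog '[[40,[-0.01,0,0.01],0],[40,[0,0,0.01],0],[40,[0,0,0],0],[40,[0,0,0],0]]'
```

```text
clock: 27.95
eef_pos: [516.2, 151.3, 82.4]
eef_rot: [-3.141, -0.0, 1.618]
wrist_force: [-1.4, -0.9, 0.7]
finger_gap: 46.7
finger_force: 15.0
```

The jar is on the floor of the bore, with light contact. I'll release it and retreat straight up.

```bash
python3 -m jog '[[94,[0,0,0],0],[94,[0,0,0],0],[94,[0,0,0],0],[94,[0,0,0],0],[94,[0,0,0],0],[94,[0,0,0],0],[94,[0,0,-0.1],0],[94,[0,0,-0.3],0],[94,[0,0,-0.5],0],[94,[0,0,-0.6],0],[94,[0,0,-0.6],0],[94,[0,0,-0.4],0],[94,[0,0,0],0],[94,[0,0,0],0],[94,[0,0,0],0]]'
python3 - <<'E'
from h import *
s=read_state();w=camera("wrist").astype(np.float32);M=R.from_euler("xyz",s["eef_rot"]).as_matrix();print(s["eef_pos"])
sh=np.vstack([ring(24,75),ring(24,117),ring(22,131)])
pj=proj("wrist",sh+np.r_[516.4,150.6,0],s);print("predicted jar box",pj.min(0).round(1),pj.max(0).round(1))
mask=(w[:,:,0]<95)&(w[:,:,2]>w[:,:,0]*1.2)
n,l,st,c=cv2.connectedComponentsWithStats(mask[:260].astype(np.uint8));print(st[1+np.argmax(st[1:,4])],c[1+np.argmax(st[1:,4])].round(1))
x0,y0=pj.min(0).astype(int);x1,y1=pj.max(0).astype(int)
m2=(w[:,:,0]<95).astype(np.float32);J,f=fit(m2,sh,[516.4,150.6],s,(x0-6,y0+8,x1+6,y1-4));print("jar fit",J.round(2),f,m2[y0+8:y1-4,x0-6:x1+6].sum())
for n in("side","top"):
    img=camera(n)
    for q in("jar_center","capped_jar","amber_jar","dropper"):
        print(n,q,[np.round(r["rect"]).tolist() for r in regions_of(n,q)])
    if n=="side":
        P=proj("side",np.vstack([ring(24,75),ring(22,131)])+np.r_[516.4,150.6,0]);print("side pred",P.min(0).round(1),P.max(0).round(1))
        b=img.astype(float);mm=(b[:,:,2]>1.4*b[:,:,1])&(b[:,:,2]>1.4*b[:,:,0])&(b[:,:,2]>40);mm[:100]=0;mm[:,:180]=0;mm[:,290:]=0;mm[220:]=0;ys,xs=np.nonzero(mm);print("side blue",np.percentile(xs,[1,99]),np.percentile(ys,[1,99]))
        for y in range(ys.min(),ys.max(),6):print(y,xs[ys==y].mean().round(1),end=" ")
E
```

```text
clock: 29.45
eef_pos: [515.9, 151.2, 206.1]
eef_rot: [-3.14, 0.0, 1.618]
wrist_force: [0.3, 0.6, -0.3]
finger_gap: 94.1
finger_force: 0.0
[515.86918029 151.21368312 206.11776766]
predicted jar box [293.8 176. ] [342.3 233.4]
[ 295  175   47   58 2133] [317.6 203.8]
jar fit [515.72 152.39] 76.0 1939.0
side jar_center [[287.0, 186.0, 16.0, 36.0], [225.0, 147.0, 18.0, 25.0], [321.0, 140.0, 16.0, 34.0], [311.0, 174.0, 19.0, 33.0], [252.0, 197.0, 20.0, 36.0]]
side capped_jar [[348.0, 214.0, 21.0, 33.0]]
side amber_jar [[388.0, 242.0, 43.0, 76.0]]
side dropper [[306.0, 286.0, 17.0, 42.0]]
side pred [214.7 132.4] [233.4 158.6]
side blue [217. 232.] [133. 158.]
133 224.0 139 224.1 145 223.5 151 224.0 157 225.0 top jar_center [[256.0, 213.0, 30.0, 29.0], [260.0, 173.0, 26.0, 28.0], [188.0, 117.0, 30.0, 38.0], [258.0, 262.0, 25.0, 24.0], [163.0, 253.0, 34.0, 28.0], [442.0, 194.0, 68.0, 55.0]]
top capped_jar [[355.0, 189.0, 22.0, 28.0]]
top amber_jar [[444.0, 194.0, 67.0, 54.0]]
top dropper [[432.0, 298.0, 22.0, 15.0]]
```

The jar matches the predicted seated, upright outline in both the wrist and side views. The other jars and bottles haven't moved, so I'm handing in.

```bash
python3 -c "
from cell import *
print(sign_off())"
```

```text
the job is handed in; nothing more can be done
None
```

The job is handed in, with no verdict returned: camera checks showed the nest flat on the deck over both studs and the empty blue jar upright in its bore, the arm has let go and backed off, and the other jars and bottles did not move.

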